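# Index a loudspeaker on the test stand and close the contact

## Robot

A 6-joint arm with a two-finger parallel gripper is mounted at the origin on the work surface. World frame = base frame: x ahead of the robot, y to its left, z up, the work surface at z = 0. Lengths are in mm, angles in rad, forces in N, time in s.
With the tool pointing down it reaches from about 275 to 1000 mm from the base axis. Payload 8.4 kg.
Tool frame: the origin (TCP) lies on the centre line of the jaws, within the pads' length; the fingertips stand r.tip_reach ahead of it and the grasp point (between the pads) lies 11 mm behind it (r.tip_reach is the distance from the TCP to the fingertips, in mm); z points along the fingers, y is the line along which they close (so a half turn about z gives the same grasp; the last joint's range is limited). The gripper opens to 85 mm and grips with 20 to 120 N. Pads are 22 mm wide; open, the fingers measure 114 mm over their backs; the gripper's body (76 mm by 85 mm) begins 54 mm behind the grasp point. The pads swing forward as they close: fully open they stand 13 mm farther back than shut.
Start: joints at [1.235, 0.353, 1.633, -0, 1.155, -0.002], TCP at [204.771, 590.506, 239.281] pointing down, gripper open.
Joint ranges: [-2.63, 2.63], [-0.92, 2.1], [0.06, 2.66], [-1.3, 4.44], [0, 2.69], [-3.02, 3.02]. Speed limits (rad/s): [2.22, 2.22, 2.79, 3.14, 3.14, 3.14].

## Interface

Orientations are given as [roll, pitch, yaw] about the fixed x, y, z axes, in that order (R = Rz(yaw) Ry(pitch) Rx(roll)).
In Python, from rig import r gives the robot as it stands.
- The arm moves only by the tool carry_out, never from a script. Its argument "targets" is a list of rows, each an object with "dp": the shift along the tool's x, y, z in mm, a list of three; "yaw": the turn about the tool's z in degrees. A call has 1 to 12 rows; each row is the pose to reach, as a shift and turn from the pose commanded when the call began, along the tool's axes at that moment; what a row does not reach only later rows make up. A row lasts 1/8 s, in which the tool goes at most 62.5 mm and 10.7 degrees, less where a joint would pass 70% of its speed; a pose out of reach is approached as far as the arm can. A call with a gripper value outside its range is refused whole. "fingers" is the opening, from -1 (shut) to 1 (fully open), so that 0 is half open, set as the call begins (left out, the last holds). The fingers move at their own pace and stop on an object; "grip_force" is the grip in N (left out, the last holds). Time passes only in rows, so rows that repeat a pose let the fingers close. It gives the time, the measured TCP pose, the force, the opening and the grip force at its end, in the units of the state.
- r.sense(): the state, without advancing time (a new reading comes with each control period).
- r.grab_frame(name): name is "scene" or "side" or "wrist"; returns the picture (384x512x3 uint8, red, green, blue); there is no depth.
- r.get_calibration(name): a dict with "fx", "fy", "cx", "cy" (pixels), "rvec" (rotation vector, rad) and "tvec" (3), from world to camera coordinates, as OpenCV has them. Camera axes: x right, y down, z forward; pixel columns grow to the right and rows downward; lengths in mm; the calibration is good to about 2 mm. The wrist camera is an equidistant fisheye: a pixel r from the principal point sees the ray r / f radians off the axis. A picture is of the moment at which its call begins: read the wrist's pose just before it. get_calibration takes no time and is no camera call; for the wrist camera it gives the pose at the moment of the call.
- r.sign_off(): hands the job in; it is judged then, once.
The state is a dict: "clock": time; "qpos": joint angles; "qvel": joint speeds; "joint_efforts": joint torques, N m; "eef_pos": TCP position; "tcp_rot": TCP orientation; "contact_force": force on the tool from outside, world axes, zero at the start; "wrist_torque": the same for the moment, N m; "opening": opening from 0.0 (shut) to 1.0 (fully open); "grasp_force": force on a finger pad.
Only numpy, scipy, OpenCV 4.12 (cv2) and the standard library are available. Lean on these libraries where they do the work, as an engineer would, in place of code of your own. Each camera call takes 0.05 s, during which the arm holds its last target. There are 200 camera calls.

## Task

A car loudspeaker lies in the ring of the test stand with its notch facing the wrong way. Push it round by the ears on its edge, without lifting it out of the ring, until the yellow V-notch in its rim faces the contact roller; then push the red plate so that the roller slides fully home into the notch, and press on the plate for about half a second with about 12 N, watching the force: never with more than 15 N, for the flange bends. Never push the loudspeaker itself with more than 18 N; let go of everything at the end and leave the other things on the counter alone.

Things in the scene. Friction and masses are not known exactly. Their poses are not given: they have to be found in the camera images.
- stand: Fixed test stand, placed and turned anew each time: plywood base 190 mm in x, from -95 to +175 mm in y, 12 mm thick. Origin on the counter under the seat ring's nominal centre; +y points from the ring to the sliding contact shoe (yellow mark). Grey rail block under the shoe: 34 mm wide, y 106 to 168, 58 mm high. Small black terminal block beside it: x 52 to 88, y 114 to 136, 48 mm high.
- speaker: Loose round loudspeaker, face up in the ring: steel flange 132 mm across, 5 mm thick, underside 70 mm above the counter; cone and silver cap rise 14 mm above that. Origin: centre of the flange's underside; +x points through the notch. Four flat ears, 18 mm wide, 5 mm thick, reach out to 88 mm from the centre at 45, 135, 225, 315 degrees from the notch. Free space below the ears down to the base.
- hub (a point): Centre of the loudspeaker, half-way up its flange. About 0.6 kg, it rests on the aluminium seat ring (outer diameter 116, bore 99, top 70 mm above the counter), which is fixed up to 4 mm off the stand's origin, and sits loosely, with 4 mm play all round in the bore. It turns on the ring when an ear is pushed sideways with some 1 to 6 N, and stays where it is left.
- notch (a point): Where the roller's axis lies when the roller sits fully in the notch: 63.5 mm from the loudspeaker's centre, half-way up the flange. The notch is a 90 degree V with yellow-painted walls, 22 mm wide at the rim, 11 mm deep. If the roller enters within about 7 mm of its middle, the V leads it in, and the loudspeaker turns and shifts with it.
- roller (a point): Centre of the upright, freely turning copper contact roller, 12 mm in diameter, 10 mm high, at the front of the sliding shoe, at the height of the flange. With the shoe back it stands 108 mm from the stand's origin along the stand's +y, clear of the turning ears.
- push_face (a point): Middle of the outer face (away from the loudspeaker) of the upright red push plate at the shoe's rear: the plate is 44 mm wide, 8 mm thick, its edge from 65 to 101 mm above the counter; this point is 84 mm high. Pushed along the stand's -y to move the roller to the loudspeaker; it stays where it is left.
- shoe (a joint): Travel of the shoe in m: 0 back (start), growing along the stand's -y to the loudspeaker, stop at 0.060. It drags with about 2 N. The roller enters the notch and pushes the loudspeaker against the far wall of the ring; it is home when the resistance then rises steeply, somewhere between 0.043 and 0.054.
- radio: Car radio without a mount, steel box 160 x 186 x 56 mm with a black front, bystander; origin under its centre.
- driver: Screwdriver 190 mm long lying on the counter, bystander; origin under it.
- tub: Small orange open tub of screws, 90 x 70 x 30 mm, bystander; origin under its centre.
- jar: White jar with a blue cap, 52 mm in diameter, 70 mm high, bystander; origin under its centre.

How it is judged:
By the outcome, as a careful person would: the job done as asked, in the order asked, and still so for the second after the job is handed in, with the robot touching nothing.
It also fails if it takes over 72 s, if anything falls off the work surface, if the arm or the gripper's body presses on something with over 40 N, if the wrist force passes 120 N, or if a joint passes its speed limit or range.

## Working session

There is one attempt and no reset: what is moved stays moved. The work goes in short steps, Python scripts to look and compute and a tool call to move; the robot and the scene stay as the last step left them, time stands still between calls to the robot, and variables do not carry over. Pictures are saved under pics/ and viewed, at most 12 in all, crops included, and the job is handed in when it is done.

Besides the shell and the picture viewer there is one more tool, called after ">>>" as name(argument=value, ...) on one line, values as JSON. carry_out: Moves the arm, as the interface text tells. Its arguments: {"type":"object","properties":{"targets":{"type":"array","items":{"type":"object","properties":{"dp":{"type":"array","items":{"type":"number"}},"yaw":{"type":"number"}}}},"fingers":{"type":"number"},"grip_force":{"type":"number"}},"required":["targets"]}

```bash
ls; mkdir -p pics
python3 - <<'E'
from rig import r
import cv2,numpy as np
s=r.sense();print(s, r.tip_reach)
ims=[]
for n in("scene","side","wrist"):
    im=r.grab_frame(n);np.save(f"pics/{n}.npy",im);ims.append(im[...,::-1]);c=r.get_calibration(n);print(n,c)
cv2.imwrite("pics/a.png",np.vstack([np.hstack(ims[:1])]));cv2.imwrite("pics/b.png",ims[1]);cv2.imwrite("pics/c.png",ims[2])
E
```

```text
pics
{'clock': 0.0, 'qpos': array([ 1.23462895e+00,  3.53661786e-01,  1.63415381e+00,  5.72225400e-06,
        1.15519032e+00, -2.38635236e-03]), 'qvel': array([ 4.78076522e-05, -1.74886131e-03,  2.06206661e-04,  4.12084525e-04,
       -1.96475016e-04,  8.30343409e-04]), 'joint_efforts': array([ 2.03738961e-05, -6.05249763e+01, -3.42074382e+01, -2.54213239e-05,
        9.14315024e-03,  9.20016362e-06]), 'eef_pos': array([204.59494279, 590.06223032, 238.54473743]), 'tcp_rot': array([-3.14017941e+00, -8.60437635e-06,  2.80780931e+00]), 'contact_force': array([ 0.4164515 , -0.29998825,  0.21160147]), 'wrist_torque': array([ 0.05332909,  0.05085809, -0.0644321 ]), 'grasp_force': 0.0, 'opening': 1.0018498215206704} 8.0
scene {'fx': 478.83256233783266, 'fy': 478.83256233783266, 'cx': 260.86156509970186, 'cy': 189.84601086197785, 'rvec': array([ 0.81500993,  2.43863152, -1.23506293]), 'tvec': array([ 447.58097861,  -93.4473477 , 1563.00854214])}
side {'fx': 461.50833558577864, 'fy': 461.50833558577864, 'cx': 257.4490473802698, 'cy': 194.843230693533, 'rvec': array([ 2.35215898, -0.21002915,  0.08960862]), 'tvec': array([-497.24436769,  113.57655506, 1423.26539265])}
wrist {'fx': 297.3186396354542, 'fy': 297.3186396354542, 'cx': 258.2679476783292, 'cy': 186.71591162710027, 'rvec': array([-2.36360098, -1.68036023, -0.24083697]), 'tvec': array([-624.63991635,  -34.58877524,  377.69299354])}
```

View pics/a.png

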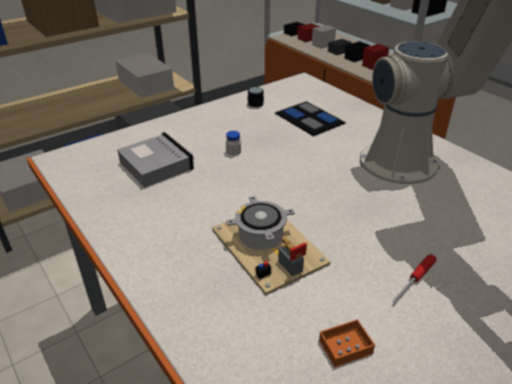

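View pics/c.png

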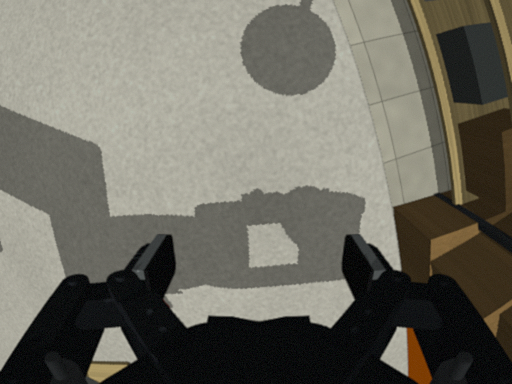

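The scene picture shows the stand at about (268,245), cone at (261,216), the red plate at (298,250) and the black terminal block at (263,270). The wrist camera sees only bare counter.

```bash
cat > h.py <<'E'
import numpy as np,cv2
from rig import r
def ray(c,u,v,fish=False):
    R=cv2.Rodrigues(np.array(c["rvec"]))[0];o=-R.T@np.array(c["tvec"])
    x=(np.atleast_1d(u)-c["cx"])/c["fx"];y=(np.atleast_1d(v)-c["cy"])/c["fy"]
    if fish:
        t=np.hypot(x,y)+1e-12;d=np.stack([x/t*np.sin(t),y/t*np.sin(t),np.cos(t)],-1)
    else: d=np.stack([x,y,np.ones_like(x)],-1)
    return o,d@R
def onz(c,u,v,z,fish=False):
    o,d=ray(c,u,v,fish);return o+d*((z-o[2])/d[:,2])[:,None]
def proj(c,P,fish=False):
    R=cv2.Rodrigues(np.array(c["rvec"]))[0];p=np.atleast_2d(P)@R.T+c["tvec"]
    x,y=p[:,0]/p[:,2],p[:,1]/p[:,2]
    if fish:
        q=np.hypot(p[:,0],p[:,1]);t=np.arctan2(q,p[:,2]);x,y=p[:,0]/q*t,p[:,1]/q*t
    return np.stack([x*c["fx"]+c["cx"],y*c["fy"]+c["cy"]],-1)
E
python3 - <<'E'
from h import *
c=r.get_calibration("scene")
for n,u,v,z in(("cap",261,215,84),("red",298,250,84),("term",263,267,48),("base L",213,232,12),("base R",327,260,12),("base near",268,287,12),("jar",233,135,70),("radio",155,155,56),("tub",346,342,20)):print(n,onz(c,u,v,z)[0].round())
E
```

```text
cap [586.  35.  84.]
red [595. 188.  84.]
term [671. 154.  48.]
base L [677. -55.  12.]
base R [509. 202.  12.]
base near [678. 184.  12.]
jar [ 401. -362.   70.]
radio [ 652. -425.   56.]
tub [647. 403.  20.]
```

View pics/b.png

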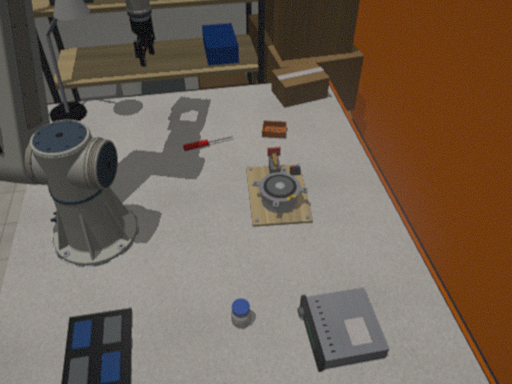

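Run:
```python
from h import *
from scipy.spatial.transform import Rotation as Ro
s=r.sense();c=r.get_calibration("wrist");R=cv2.Rodrigues(c["rvec"])[0];o=-R.T@c["tvec"]
T=Ro.from_euler("xyz",s["tcp_rot"]).as_matrix()
print("cam in tool",T.T@(o-s["eef_pos"]),"\ncam axes in tool\n",(T.T@R.T).round(2))
print("tool axes\n",T.round(3)); 
print(T.T@(np.array([586,35,330])-s["eef_pos"]))
```

```text
cam in tool [ 7.22428607e+01 -1.26996246e-01 -1.33578414e+02] 
cam axes in tool
 [[-0.   -0.96 -0.28]
 [ 1.   -0.    0.  ]
 [-0.   -0.28  0.96]]
tool axes
 [[-0.945  0.328 -0.   ]
 [ 0.328  0.945 -0.001]
 [ 0.    -0.001 -1.   ]]
[-542.18224092 -399.69367154  -90.839034  ]
```

>>> carry_out(targets=[{"dp":[-46,-40,0],"yaw":7},{"dp":[-92,-80,1],"yaw":14},{"dp":[-138,-120,2],"yaw":21},{"dp":[-184,-160,3],"yaw":28},{"dp":[-230,-200,4],"yaw":35},{"dp":[-276,-240,5],"yaw":42},{"dp":[-322,-280,6],"yaw":49},{"dp":[-368,-320,7],"yaw":56},{"dp":[-414,-360,8],"yaw":63},{"dp":[-460,-400,9],"yaw":70},{"dp":[-506,-440,9],"yaw":77},{"dp":[-552,-481,9],"yaw":84}], fingers=0, grip_force=20)

```text
clock: 1.65
eef_pos: [569.4, -46.7, 230.2]
tcp_rot: [3.142, -0.0, 1.337]
contact_force: [1.4, 1.2, 0.2]
opening: 0.499
grasp_force: 0.0
```

>>> carry_out(targets=[{"dp":[0,0,0],"yaw":0},{"dp":[0,0,0],"yaw":0}])

```text
clock: 1.9
eef_pos: [568.2, -44.8, 229.8]
tcp_rot: [-3.14, -0.0, 1.341]
contact_force: [-0.0, 0.1, 0.5]
opening: 0.499
grasp_force: 0.0
```

Run:
```python
from h import *
s=r.sense();print(s["clock"],s["eef_pos"],s["tcp_rot"],s["opening"],s["contact_force"],s["qpos"].round(2))
c=r.get_calibration("wrist");im=r.grab_frame("wrist");np.savez("pics/w1.npz",im=im,**c);cv2.imwrite("pics/w1.png",im[...,::-1])
```

```text
1.9 [568.16932008 -44.84235013 229.77539064] [-3.14025319e+00 -9.06415184e-05  1.34139828e+00] 0.49948319026620186 [-0.0384216   0.13731442  0.4703457 ] [-0.08  0.28  1.76  0.    1.1   0.15]
```

View pics/w1.png

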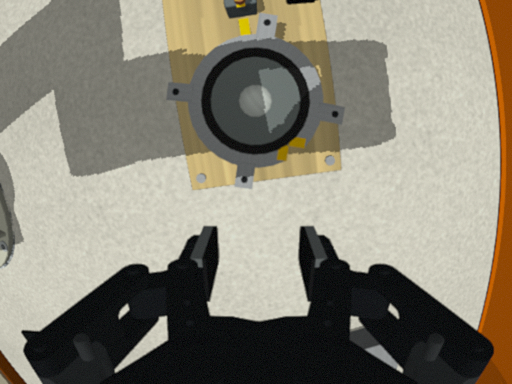

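The wrist picture shows the speaker with cap at (255,100), the notch at about (291,150), ear holes at (176,91), (267,22), (335,114), (243,180), the yellow shoe mark at (245,27), and the rail at (240,7).

Run:
```python
from h import *
d=np.load("pics/w1.npz");im=d["im"];c={k:d[k] for k in("fx","fy","cx","cy","rvec","tvec")}
E=onz(c,np.array([176,267,335,243.]),np.array([91,22,114,180.]),75,True)[:,:2]
print("ears",E.round(1)); h=(E.mean(0));print("hub",h,"rad",np.hypot(*(E-h).T),"ang",np.degrees(np.arctan2(*(E-h).T[::-1])))
hsv=cv2.cvtColor(im,cv2.COLOR_RGB2HSV)
m=cv2.inRange(hsv,(20,170,110),(32,255,255));n,l,st,ce=cv2.connectedComponentsWithStats(m)
for i in range(1,n):
    if st[i,4]>8:
        z=73; p=onz(c,ce[i,0],ce[i,1],z,True)[0,:2];print(ce[i].round(),st[i],p.round(1),np.degrees(np.arctan2(*(p-h)[::-1])),np.hypot(*(p-h)))
print("screws",onz(c,np.array([201,329]),np.array([178,160]),13,True).round(1),"cap",onz(c,255,100,88,True), "edge L/R",onz(c,np.array([163,189,340,323]),np.array([0,186,168,0]),12,True).round(1))
```

```text
ears [[508.   56.4]
 [609.7 100.9]
 [654.5  -1.7]
 [550.8 -46.5]]
hub [580.76075874  27.27152261] rad [78.33427978 79.11327372 79.17595109 79.6617325 ] ang [ 158.16008606   68.52638566  -21.44235452 -112.08013093]
[240.   5.] [236   3   9   5  27] [588.6 125.1] 85.4284179317261 98.09697506578689
[244.  26.] [238  18  13  17 160] [587.5 102.5] 84.8922998259893 75.53932076698285
[290. 148.] [277 137  28  24 251] [603.9 -25.4] -66.25877725363881 57.52203092372306
screws [[493.7 -47.5  13. ]
 [651.8 -61.   13. ]] cap [[580.95450487  27.77289661  88.        ]] edge L/R [[501.  182.2  12. ]
 [475.6 -54.   12. ]
 [664.1 -74.3  12. ]
 [688.1 133.6  12. ]]
```

>>> carry_out(targets=[{"dp":[-9,-17,20],"yaw":4},{"dp":[-9,-17,50],"yaw":9},{"dp":[-9,-17,80],"yaw":9},{"dp":[-9,-17,105],"yaw":9},{"dp":[-9,-17,122],"yaw":9},{"dp":[-9,-17,130],"yaw":9},{"dp":[-9,-17,130],"yaw":9}], fingers=-0.2)

```text
clock: 2.82
eef_pos: [550.0, -49.4, 100.3]
tcp_rot: [-3.141, 0.0, 1.185]
contact_force: [-0.3, 0.0, 0.4]
opening: 0.402
grasp_force: 0.0
```

Run:
```python
from h import *
s=r.sense();print(s["clock"],s["eef_pos"],s["tcp_rot"],s["opening"],s["contact_force"],s["qpos"].round(2))
c=r.get_calibration("wrist");im=r.grab_frame("wrist");np.savez("pics/w2.npz",im=im,**c);cv2.imwrite("pics/w2.png",im[...,::-1])
```

```text
2.825 [550.02216927 -49.35114429 100.25071061] [-3.14123196e+00  8.94671229e-05  1.18524792e+00] 0.4021448691723986 [-0.33015839  0.0085989   0.39591064] [-0.09  0.42  1.9   0.    0.82  0.29]
```

View pics/w2.png

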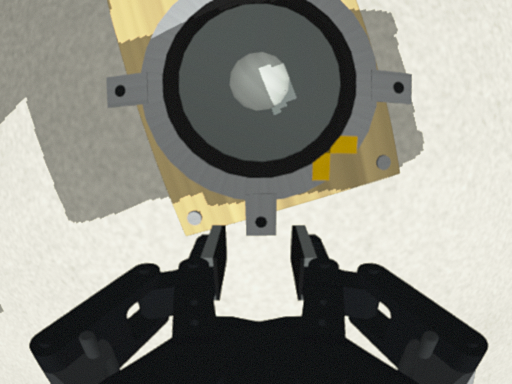

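The ear at (261,215) lies centred between the pads (222 and 296), and the notch is at (335,160). Going down.

>>> carry_out(targets=[{"dp":[0,0,10],"yaw":0},{"dp":[0,0,20],"yaw":0},{"dp":[0,0,30],"yaw":0},{"dp":[0,0,38],"yaw":0},{"dp":[0,0,38],"yaw":0}])

```text
clock: 3.5
eef_pos: [549.6, -49.7, 61.4]
tcp_rot: [-3.14, 0.0, 1.185]
contact_force: [0.5, -0.7, -0.4]
opening: 0.395
grasp_force: 0.0
```

>>> carry_out(targets=[{"dp":[0.1,4.3,0],"yaw":-3},{"dp":[0.5,8.7,0],"yaw":-6},{"dp":[1,13,0],"yaw":-9},{"dp":[1.8,17.3,0],"yaw":-12},{"dp":[2.8,21.5,0],"yaw":-15},{"dp":[4.1,25.6,0],"yaw":-18},{"dp":[5.5,29.7,0],"yaw":-21},{"dp":[7.2,33.8,0],"yaw":-24},{"dp":[9,37.7,0],"yaw":-27},{"dp":[11.1,41.5,0],"yaw":-30},{"dp":[13.4,45.2,0],"yaw":-33},{"dp":[15.9,48.8,0],"yaw":-36}])

```text
clock: 5.0
eef_pos: [600.5, -53.6, 62.3]
tcp_rot: [-3.14, -0.0, 1.815]
contact_force: [-2.8, -0.9, 2.6]
opening: 0.397
grasp_force: 1.9
```

Run:
```python
from h import *
s=r.sense();print(s["clock"],s["eef_pos"],s["tcp_rot"],s["opening"],s["contact_force"],s["qpos"].round(2))
p=s["eef_pos"][:2]-[580.8,27.3];print(np.hypot(*p),np.degrees(np.arctan2(p[1],p[0])),np.degrees(s["tcp_rot"][2])-180)
```

```text
5.0 [600.45333388 -53.62470594  62.31931616] [-3.13957573e+00 -1.70429751e-04  1.81478285e+00] 0.39668491951173385 [-2.82992379 -0.93702752  2.64930114] [-0.09  0.53  1.81 -0.    0.8  -0.33]
83.27701702457028 -76.34945315992351 -76.02060211288486
```

>>> carry_out(targets=[{"dp":[0.1,4.3,0],"yaw":-3},{"dp":[0.5,8.7,0],"yaw":-6},{"dp":[1,13,0],"yaw":-9},{"dp":[1.8,17.3,0],"yaw":-12},{"dp":[2.8,21.5,0],"yaw":-15},{"dp":[4.1,25.6,0],"yaw":-18},{"dp":[5.5,29.7,0],"yaw":-21},{"dp":[7.2,33.8,0],"yaw":-24},{"dp":[9,37.7,0],"yaw":-27},{"dp":[11.1,41.5,0],"yaw":-30},{"dp":[13.4,45.2,0],"yaw":-33},{"dp":[15.9,48.8,0],"yaw":-36}])

```text
clock: 6.5
eef_pos: [644.5, -26.7, 62.4]
tcp_rot: [-3.14, -0.0, 2.443]
contact_force: [-2.3, -3.2, 1.6]
opening: 0.4
grasp_force: 1.7
```

>>> carry_out(targets=[{"dp":[0.1,4.3,0],"yaw":-3},{"dp":[0.5,8.7,0],"yaw":-6},{"dp":[1,13,0],"yaw":-9},{"dp":[1.8,17.3,0],"yaw":-12},{"dp":[2.8,21.5,0],"yaw":-15},{"dp":[4.1,25.6,0],"yaw":-18},{"dp":[5.5,29.7,0],"yaw":-21},{"dp":[7.2,33.8,0],"yaw":-24},{"dp":[9,37.7,0],"yaw":-27},{"dp":[11.1,41.5,0],"yaw":-30},{"dp":[13.4,45.2,0],"yaw":-33},{"dp":[15.9,48.8,0],"yaw":-36}])

```text
clock: 8.0
eef_pos: [664.3, 20.9, 62.5]
tcp_rot: [-3.141, 0.0, 3.071]
contact_force: [-0.9, -3.5, 0.4]
opening: 0.398
grasp_force: 1.5
```

>>> carry_out(targets=[{"dp":[0.1,4.3,0],"yaw":-3},{"dp":[0.5,8.7,0],"yaw":-6},{"dp":[1,13,0],"yaw":-9},{"dp":[1.8,17.3,0],"yaw":-12},{"dp":[2.8,21.5,0],"yaw":-15},{"dp":[4.1,25.6,0],"yaw":-18},{"dp":[5.5,29.7,0],"yaw":-21},{"dp":[7.2,33.8,0],"yaw":-24},{"dp":[9,37.7,0],"yaw":-27},{"dp":[11.1,41.5,0],"yaw":-30}])

```text
clock: 9.25
eef_pos: [656.5, 63.2, 62.5]
tcp_rot: [-3.141, 0.001, -2.688]
contact_force: [1.4, -1.4, -1.0]
opening: 0.405
grasp_force: 1.3
```

Run:
```python
from h import *
s=r.sense();print(s["clock"],s["eef_pos"],s["tcp_rot"],s["opening"],s["contact_force"],s["qpos"].round(2))
p=s["eef_pos"][:2]-[580.8,27.3];print(np.hypot(*p),np.degrees(np.arctan2(p[1],p[0])),np.degrees(s["tcp_rot"][2])-180)
c=r.get_calibration("wrist");im=r.grab_frame("wrist");np.savez("pics/w3.npz",im=im,**c);cv2.imwrite("pics/w3.png",im[...,::-1])
```

```text
9.25 [656.49375367  63.20737863  62.54951011] [-3.14071017e+00  5.40863716e-04 -2.68821325e+00] 0.40490554669879636 [ 1.4166764  -1.44408671 -1.03076901] [ 0.09  0.6   1.68 -0.    0.86 -1.93]
83.7787812288954 25.37858869715696 -334.0232734619743
```

View pics/w3.png

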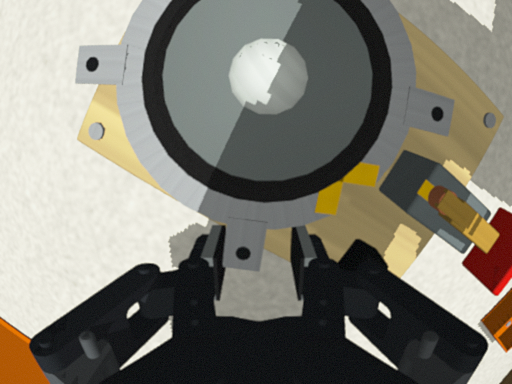

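The picture shows the notch V (around (345,188)), opposite ear holes at (92,64) and (437,114), the pushed ear's hole at (243,253), the copper roller near (428,190), and the red plate at (493,253).

Run:
```python
from h import *
d=np.load("pics/w3.npz");im=d["im"];c={k:d[k] for k in("fx","fy","cx","cy","rvec","tvec")}
E=onz(c,np.array([92,437,243.]),np.array([64,114,253.]),75,True)[:,:2]
h=(E[0]+E[1])/2;print("hub",h,"rad",np.hypot(*(E-h).T),"ang",np.degrees(np.arctan2(*(E-h).T[::-1])))
print("cap",onz(c,268,76,88,True))
ps=onz(c,np.array([428,460,489]),np.array([190,215,238]),78,True)[:,:2];print("shoe axis pts",ps,np.degrees(np.arctan2(*(ps[2]-ps[0])[::-1])))
cv2.imwrite("pics/w3c.png",cv2.resize(im[130:310,300:512,::-1],None,fx=3,fy=3,interpolation=cv2.INTER_CUBIC))
```

```text
hub [580.49801839  31.29770098] rad [78.65076281 78.65076281 78.54620498] ang [-72.17758237 107.82241763  17.85630534]
cap [[581.42572351  31.20903061  88.        ]]
shoe axis pts [[589.35751483 119.43630667]
 [591.09767718 146.65224972]
 [592.63018157 178.48424522]] 86.82769032337227
```

View pics/w3c.png

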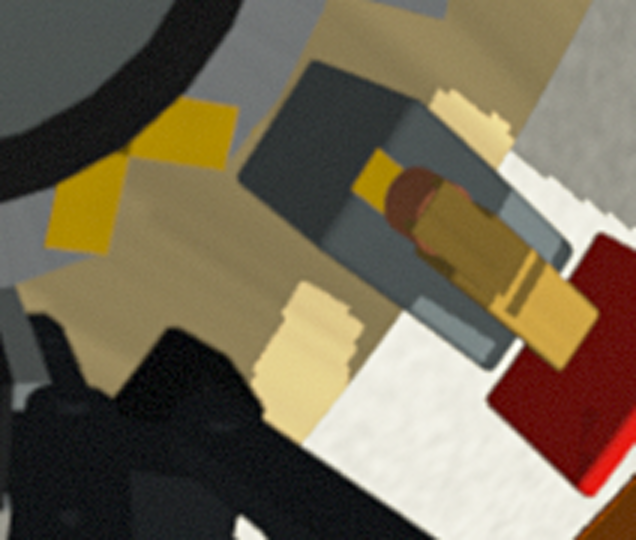

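The crop shows the roller's top at crop (412,200), the bar's rear end at (580,342), and the rail's front top edge from (322,245) to (418,100).

Run:
```python
from h import *
d=np.load("pics/w3.npz");c={k:d[k] for k in("fx","fy","cx","cy","rvec","tvec")}
P=lambda x,y,z:onz(c,300+x/3,130+y/3,z,True)[0,:2]
ro=P(412,200,77.5);a=P(322,245,58);b=P(418,100,58);e=(b-a);print("roller",ro,"rail front mid",(a+b)/2,"w",np.hypot(*e),"x-axis deg",np.degrees(np.arctan2(*e[::-1])))
for z in (77,82):print("bar end",P(580,342,z))
h=np.array([580.7,31.2]);print("roller dir",np.degrees(np.arctan2(*(ro-h)[::-1])),np.hypot(*(ro-h)))
n=P(130,150,75);print("notch apex",n,np.degrees(np.arctan2(*(n-h)[::-1])),np.hypot(*(n-h)))
t=P((490+585)/2,(403+495)/2,101); print("red top near-side edge?",P(600,235,101),P(490,400,101),P(588,495,101))
```

```text
roller [589.62665476 126.95265375] rail front mid [589.13970736 130.81097761] w 32.09213825174366 x-axis deg 174.49075251733328
bar end [594.10804712 186.76103876]
bar end [593.99320706 180.27058643]
roller dir 84.673927221359 96.16785255214188
notch apex [604.54465519  79.60398219] 63.77432976785443 53.958438387053846
red top near-side edge? [578.34922199 145.98693661] [608.45845425 143.69362233] [615.22919654 185.64910616]
```

>>> carry_out(targets=[{"dp":[-0.1,5.7,0],"yaw":-4},{"dp":[0.2,11.5,0],"yaw":-8},{"dp":[0.9,17.2,0],"yaw":-12},{"dp":[2,22.8,0],"yaw":-16},{"dp":[3.5,28.4,0],"yaw":-20},{"dp":[4.3,31.1,0],"yaw":-22},{"dp":[4.3,31.1,0],"yaw":-22}])

```text
clock: 10.18
eef_pos: [638.7, 89.7, 62.4]
tcp_rot: [-3.141, 0.0, -2.307]
contact_force: [0.5, -1.6, -0.1]
opening: 0.398
grasp_force: 0.4
```

Run:
```python
from h import *
s=r.sense();print(s["clock"],s["eef_pos"],s["tcp_rot"],s["opening"],s["contact_force"],s["qpos"].round(2))
c=r.get_calibration("wrist");im=r.grab_frame("wrist");np.savez("pics/w4.npz",im=im,**c);cv2.imwrite("pics/w4.png",im[...,::-1])
```

```text
10.175 [638.7288268   89.65197657  62.43583372] [-3.14145287e+00  1.51558883e-04 -2.30681924e+00] 0.39795370870303326 [ 0.53825692 -1.56268214 -0.08665109] [ 0.14  0.58  1.71 -0.    0.85 -2.27]
```

View pics/w4.png

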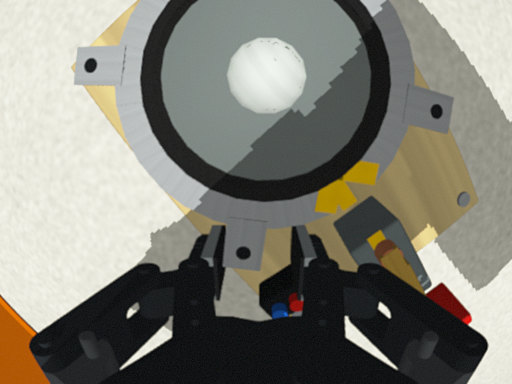

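The notch (apex about (345,180)) now points near the roller at (385,247). Ear holes are at (91,66) and (436,111).

Run:
```python
from h import *
d=np.load("pics/w4.npz");c={k:d[k] for k in("fx","fy","cx","cy","rvec","tvec")}
E=onz(c,np.array([91,436,243.]),np.array([66,111,253.]),75,True)[:,:2]
h=(E[0]+E[1])/2;print("hub",h,"ang",np.degrees(np.arctan2(*(E-h).T[::-1])))
for z in(73,77.5):
  ro=onz(c,385,247,z,True)[0,:2];print("roller",ro,"dir",np.degrees(np.arctan2(*(ro-h)[::-1])),np.hypot(*(ro-h)))
```

```text
hub [580.40231187  31.45420611] ang [-49.54712715 130.45287285  40.16067416]
roller [588.4552444  129.37733227] dir 85.29872949696187 98.2536938724007
roller [588.50915347 125.99315215] dir 85.09879980229098 94.88589568585303
```

>>> carry_out(targets=[{"dp":[-1,-4,0],"yaw":0},{"dp":[-2,-7,0],"yaw":0},{"dp":[-2,-7,-6],"yaw":0},{"dp":[-2,-7,-25],"yaw":0},{"dp":[-2,-7,-55],"yaw":0},{"dp":[-2,-7,-85],"yaw":0},{"dp":[-2,-7,-98],"yaw":0},{"dp":[-2,-7,-98],"yaw":0}])

```text
clock: 11.22
eef_pos: [645.8, 86.5, 161.7]
tcp_rot: [-3.14, 0.002, -2.306]
contact_force: [-0.4, 0.1, -1.0]
opening: 0.398
grasp_force: 0.0
```

Run:
```python
from h import *
from scipy.spatial.transform import Rotation as Ro
s=r.sense();print(s["clock"],s["eef_pos"],s["tcp_rot"],s["contact_force"])
T=Ro.from_euler("xyz",s["tcp_rot"]).as_matrix()
print(T.T@(np.array([597,228,160])-s["eef_pos"]), np.degrees(s["tcp_rot"][2])+360-264.6)
c=r.get_calibration("wrist");im=r.grab_frame("wrist");np.savez("pics/w5.npz",im=im,**c);cv2.imwrite("pics/w5.png",im[...,::-1])
```

```text
11.225 [645.75080171  86.54473752 161.65294283] [-3.14011646e+00  1.74964261e-03 -2.30599955e+00] [-0.44083099  0.06544379 -0.96146064]
[-72.21457164 131.0400888    1.58585704] -36.72404171342987
```

Move behind the plate at height, shut the fingers, then look.

>>> carry_out(targets=[{"dp":[-9,16,0],"yaw":-4.6},{"dp":[-18,33,0],"yaw":-9.2},{"dp":[-27,49,0],"yaw":-13.8},{"dp":[-36,65,0],"yaw":-18.4},{"dp":[-45,82,0],"yaw":-23},{"dp":[-54,98,0],"yaw":-27.6},{"dp":[-63,115,0],"yaw":-32.2},{"dp":[-72,131,0],"yaw":-36.7},{"dp":[-72,131,0],"yaw":-36.7},{"dp":[-72,131,0],"yaw":-36.7}], fingers=-1)

```text
clock: 12.52
eef_pos: [596.0, 227.1, 159.4]
tcp_rot: [3.14, -0.001, -1.667]
contact_force: [0.1, 0.3, 0.7]
opening: 0.003
grasp_force: 0.0
```

Run:
```python
from h import *
s=r.sense();print(s["clock"],s["eef_pos"],s["tcp_rot"],s["opening"],s["contact_force"],s["qpos"].round(2))
c=r.get_calibration("wrist");im=r.grab_frame("wrist");np.savez("pics/w6.npz",im=im,**c);cv2.imwrite("pics/w6.png",im[...,::-1])
hsv=cv2.cvtColor(im,cv2.COLOR_RGB2HSV);m=cv2.inRange(hsv,(0,180,90),(6,255,255))|cv2.inRange(hsv,(174,180,90),(180,255,255))
n,l,st,ce=cv2.connectedComponentsWithStats(m)
for i in range(1,n):
    if st[i,4]>40:print(st[i],ce[i])
```

```text
12.525 [596.01899985 227.10731166 159.4377346 ] [ 3.14047452e+00 -8.50293293e-04 -1.66696320e+00] 0.0029363566500905046 [0.08503336 0.25291721 0.72683751] [ 0.36  0.45  1.67 -0.    1.02 -2.68]
[173  92  14  13 135] [179.36296296  97.46666667]
[222 146  64  11 688] [253.71511628 150.94767442]
[435 239  57  37 870] [463.62988506 256.54827586]
```

View pics/w6.png

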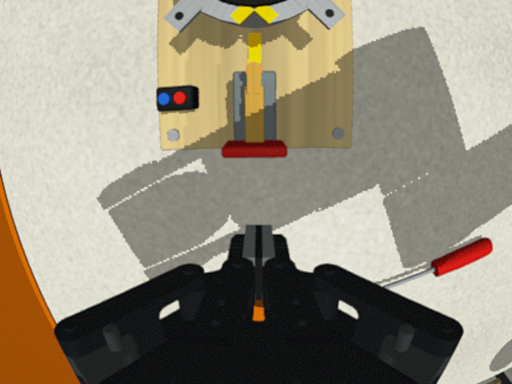

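The picture shows the notch at (254,14), bar and red plate (254,150) all in line, with the shut fingers at (258,230) behind the plate.

Run:
```python
from h import *
from scipy.spatial.transform import Rotation as Ro
d=np.load("pics/w6.npz");c={k:d[k] for k in("fx","fy","cx","cy","rvec","tvec")}
p=onz(c,np.array([222,286,254.]),np.array([157,157,157.]),101,True);q=onz(c,254,34,78,True)[0];print(p.round(1),q)
e=p[1]-p[0];print("face dir",np.degrees(np.arctan2(e[1],e[0])),np.hypot(*e[:2]), "yaw",np.degrees(-1.667))
s=r.sense();T=Ro.from_euler("xyz",s["tcp_rot"]).as_matrix();print("outer face in tool",T.T@(p[2]-s["eef_pos"]))
```

```text
[[615.6 189.7 101. ]
 [573.6 193.8 101. ]
 [594.6 191.8 101. ]] [586.43545985 106.21866433  78.        ]
face dir 174.36854698167826 42.16036881356726 yaw -95.51206444830824
outer face in tool [35.06738163 -1.75625596 58.70154529]
```

>>> carry_out(targets=[{"dp":[0,-1.8,15],"yaw":0},{"dp":[0,-1.8,35],"yaw":0},{"dp":[0,-1.8,55],"yaw":0},{"dp":[0,-1.8,70],"yaw":0},{"dp":[0,-1.8,75],"yaw":0},{"dp":[5,-1.8,75],"yaw":0},{"dp":[10,-1.8,75],"yaw":0},{"dp":[15,-1.8,75],"yaw":0},{"dp":[18,-1.8,75],"yaw":0},{"dp":[18,-1.8,75],"yaw":0}])

```text
clock: 13.82
eef_pos: [596.5, 209.3, 85.5]
tcp_rot: [-3.141, 0.0, -1.666]
contact_force: [0.8, -0.7, 0.0]
opening: -0.002
grasp_force: 0.0
```

>>> carry_out(targets=[{"dp":[2,0,0],"yaw":0},{"dp":[4,0,0],"yaw":0},{"dp":[6,0,0],"yaw":0},{"dp":[8,0,0],"yaw":0},{"dp":[10,0,0],"yaw":0},{"dp":[12,0,0],"yaw":0}])

```text
clock: 14.58
eef_pos: [595.3, 197.7, 85.3]
tcp_rot: [-3.141, 0.0, -1.665]
contact_force: [0.3, 2.5, -0.4]
opening: -0.002
grasp_force: 1.1
```

>>> carry_out(targets=[{"dp":[2,0,0],"yaw":0},{"dp":[4,0,0],"yaw":0},{"dp":[6,0,0],"yaw":0},{"dp":[8,0,0],"yaw":0},{"dp":[10,0,0],"yaw":0},{"dp":[12,0,0],"yaw":0},{"dp":[14,0,0],"yaw":0},{"dp":[16,0,0],"yaw":0},{"dp":[18,0,0],"yaw":0},{"dp":[20,0,0],"yaw":0},{"dp":[22,0,0],"yaw":0}])

```text
clock: 15.95
eef_pos: [593.2, 175.6, 85.3]
tcp_rot: [-3.141, 0.0, -1.666]
contact_force: [1.2, 2.3, -1.6]
opening: -0.004
grasp_force: 1.1
```

>>> carry_out(targets=[{"dp":[1,0,0],"yaw":0},{"dp":[2,0,0],"yaw":0},{"dp":[3,0,0],"yaw":0},{"dp":[4,0,0],"yaw":0},{"dp":[5,0,0],"yaw":0},{"dp":[6,0,0],"yaw":0},{"dp":[7,0,0],"yaw":0},{"dp":[8,0,0],"yaw":0}])

```text
clock: 16.95
eef_pos: [592.5, 167.7, 85.3]
tcp_rot: [-3.141, 0.0, -1.666]
contact_force: [2.5, 1.0, -0.4]
opening: 0.005
grasp_force: 1.0
```

Run:
```python
from h import *
s=r.sense();print(s["clock"],s["eef_pos"],s["contact_force"])
c=r.get_calibration("wrist");im=r.grab_frame("wrist");np.savez("pics/w7.npz",im=im,**c);cv2.imwrite("pics/w7.png",im[...,::-1])
```

```text
16.95 [592.49338571 167.74085362  85.33836646] [ 2.45880777  1.0010253  -0.4478958 ]
```

View pics/w7.png

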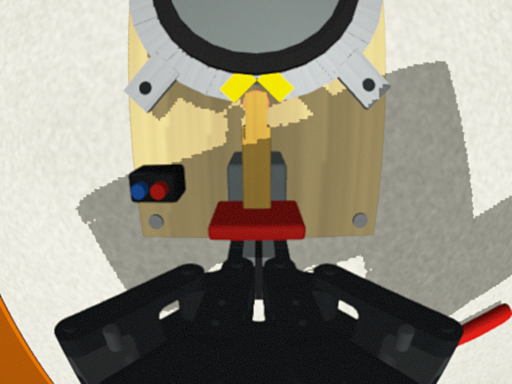

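The roller at (257,95) is entering the middle of the V. Continue in small steps.

>>> carry_out(targets=[{"dp":[0.7,0,0],"yaw":0},{"dp":[1.4,0,0],"yaw":0},{"dp":[2.1,0,0],"yaw":0},{"dp":[2.8,0,0],"yaw":0},{"dp":[3.5,0,0],"yaw":0}])

```text
clock: 17.62
eef_pos: [592.2, 164.6, 85.3]
tcp_rot: [-3.141, 0.0, -1.666]
contact_force: [1.5, 4.5, -0.5]
opening: 0.001
grasp_force: 2.1
```

>>> carry_out(targets=[{"dp":[0.6,0,0],"yaw":0},{"dp":[1.2,0,0],"yaw":0},{"dp":[1.8,0,0],"yaw":0},{"dp":[2.4,0,0],"yaw":0},{"dp":[3,0,0],"yaw":0}])

```text
clock: 18.25
eef_pos: [591.9, 161.8, 85.4]
tcp_rot: [-3.141, 0.001, -1.666]
contact_force: [1.8, 5.0, -0.3]
opening: -0.003
grasp_force: 2.8
```

>>> carry_out(targets=[{"dp":[0.5,0,0],"yaw":0},{"dp":[1,0,0],"yaw":0},{"dp":[1.5,0,0],"yaw":0}])

```text
clock: 18.62
eef_pos: [591.8, 160.3, 85.3]
tcp_rot: [-3.141, 0.001, -1.666]
contact_force: [2.0, 5.6, -0.6]
opening: -0.001
grasp_force: 2.8
```

>>> carry_out(targets=[{"dp":[0.4,0,0],"yaw":0},{"dp":[0.8,0,0],"yaw":0},{"dp":[1.2,0,0],"yaw":0}])

```text
clock: 19.0
eef_pos: [591.7, 159.1, 85.3]
tcp_rot: [-3.141, 0.001, -1.666]
contact_force: [1.2, 5.3, -0.4]
opening: 0.0
grasp_force: 2.8
```

>>> carry_out(targets=[{"dp":[0.4,0,0],"yaw":0},{"dp":[0.8,0,0],"yaw":0},{"dp":[1.2,0,0],"yaw":0}])

```text
clock: 19.38
eef_pos: [591.6, 157.9, 85.3]
tcp_rot: [-3.141, 0.001, -1.666]
contact_force: [1.1, 5.7, 0.2]
opening: 0.002
grasp_force: 2.8
```

>>> carry_out(targets=[{"dp":[0.4,0,0],"yaw":0},{"dp":[0.8,0,0],"yaw":0}])

```text
clock: 19.62
eef_pos: [591.6, 157.1, 85.4]
tcp_rot: [-3.141, 0.001, -1.666]
contact_force: [1.9, 5.2, 0.1]
opening: -0.0
grasp_force: 2.8
```

>>> carry_out(targets=[{"dp":[0.4,0,0],"yaw":0},{"dp":[0.8,0,0],"yaw":0}])

```text
clock: 19.88
eef_pos: [591.5, 156.5, 85.4]
tcp_rot: [-3.141, 0.001, -1.666]
contact_force: [2.0, 7.7, -0.9]
opening: 0.0
grasp_force: 3.8
```

Force is rising; small steps now.

>>> carry_out(targets=[{"dp":[0.2,0,0],"yaw":0},{"dp":[0.2,0,0],"yaw":0}])

```text
clock: 20.12
eef_pos: [591.5, 156.5, 85.4]
tcp_rot: [-3.141, 0.001, -1.666]
contact_force: [1.3, 7.4, -1.1]
opening: 0.001
grasp_force: 3.7
```

>>> carry_out(targets=[{"dp":[0.2,0,0],"yaw":0},{"dp":[0.2,0,0],"yaw":0}])

```text
clock: 20.38
eef_pos: [591.5, 156.4, 85.4]
tcp_rot: [-3.141, 0.001, -1.666]
contact_force: [2.9, 7.6, -1.0]
opening: -0.001
grasp_force: 4.1
```

>>> carry_out(targets=[{"dp":[0.3,0,0],"yaw":0},{"dp":[0.3,0,0],"yaw":0}])

```text
clock: 20.62
eef_pos: [591.5, 156.4, 85.4]
tcp_rot: [-3.141, 0.002, -1.666]
contact_force: [2.7, 9.6, -1.4]
opening: -0.004
grasp_force: 4.7
```

>>> carry_out(targets=[{"dp":[0.3,0,0],"yaw":0},{"dp":[0.3,0,0],"yaw":0}])

```text
clock: 20.88
eef_pos: [591.5, 156.3, 85.4]
tcp_rot: [-3.141, 0.002, -1.666]
contact_force: [2.0, 11.0, -1.7]
opening: -0.002
grasp_force: 5.4
```

>>> carry_out(targets=[{"dp":[0.2,0,0],"yaw":0},{"dp":[0.2,0,0],"yaw":0}])

```text
clock: 21.12
eef_pos: [591.5, 156.3, 85.4]
tcp_rot: [-3.141, 0.002, -1.666]
contact_force: [2.0, 11.5, -2.4]
opening: -0.0
grasp_force: 5.8
```

>>> carry_out(targets=[{"dp":[0,0,0],"yaw":0},{"dp":[0,0,0],"yaw":0},{"dp":[0,0,0],"yaw":0}])

```text
clock: 21.5
eef_pos: [591.4, 156.3, 85.4]
tcp_rot: [-3.141, 0.002, -1.666]
contact_force: [2.2, 11.9, -1.6]
opening: -0.002
grasp_force: 5.8
```

Run:
```python
from h import *
for i in range(4):
    s=r.sense();print(s["clock"],s["eef_pos"].round(2),s["contact_force"].round(2));im=r.grab_frame("wrist")
c=r.get_calibration("wrist");cv2.imwrite("pics/w8.png",im[...,::-1])
```

```text
21.5 [591.45 156.29  85.36] [ 2.2  11.89 -1.56]
21.55 [591.49 156.28  85.4 ] [ 0.78 10.72 -1.46]
21.6 [591.5 156.3  85.4] [ 1.65 11.65 -1.19]
21.65 [591.47 156.28  85.39] [ 1.33 11.36 -1.7 ]
```

View pics/w8.png

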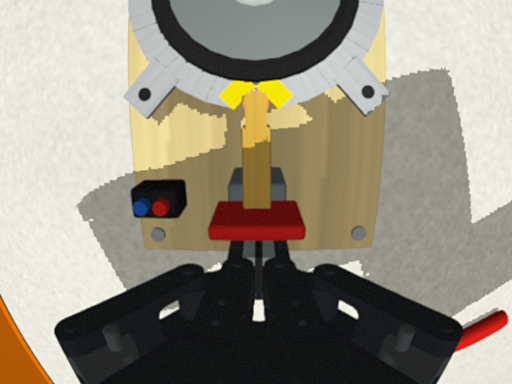

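The roller (257,92) sits deep in the V and the shoe's travel is about 46 mm. One slight touch more, hold, then release.

>>> carry_out(targets=[{"dp":[0.1,0,0],"yaw":0},{"dp":[0.1,0,0],"yaw":0},{"dp":[0.1,0,0],"yaw":0},{"dp":[0.1,0,0],"yaw":0},{"dp":[0.1,0,0],"yaw":0}])

```text
clock: 22.32
eef_pos: [591.5, 156.3, 85.4]
tcp_rot: [-3.141, 0.003, -1.666]
contact_force: [2.5, 13.0, -1.4]
opening: -0.003
grasp_force: 6.1
```

>>> carry_out(targets=[{"dp":[-1,0,0],"yaw":0},{"dp":[-3,0,0],"yaw":0},{"dp":[-8,0,0],"yaw":0},{"dp":[-18,0,0],"yaw":0},{"dp":[-30,0,0],"yaw":0},{"dp":[-30,0,-20],"yaw":0},{"dp":[-30,0,-50],"yaw":0},{"dp":[-30,0,-80],"yaw":0},{"dp":[-30,0,-100],"yaw":0},{"dp":[-30,0,-100],"yaw":0},{"dp":[-30,0,-100],"yaw":0}])

```text
clock: 23.7
eef_pos: [593.6, 184.3, 185.1]
tcp_rot: [3.141, -0.0, -1.665]
contact_force: [-0.7, 0.2, 0.1]
opening: -0.001
grasp_force: 0.0
```

Run:
```python
from h import *
s=r.sense();print(s["clock"],s["eef_pos"],s["contact_force"])
im=r.grab_frame("wrist");cv2.imwrite("pics/w9.png",cv2.resize(im[:200,130:390,::-1],None,fx=3,fy=3,interpolation=cv2.INTER_CUBIC))
```

```text
23.7 [593.64762135 184.27927737 185.13520009] [-0.71883977  0.17271265  0.05549808]
```

View pics/w9.png

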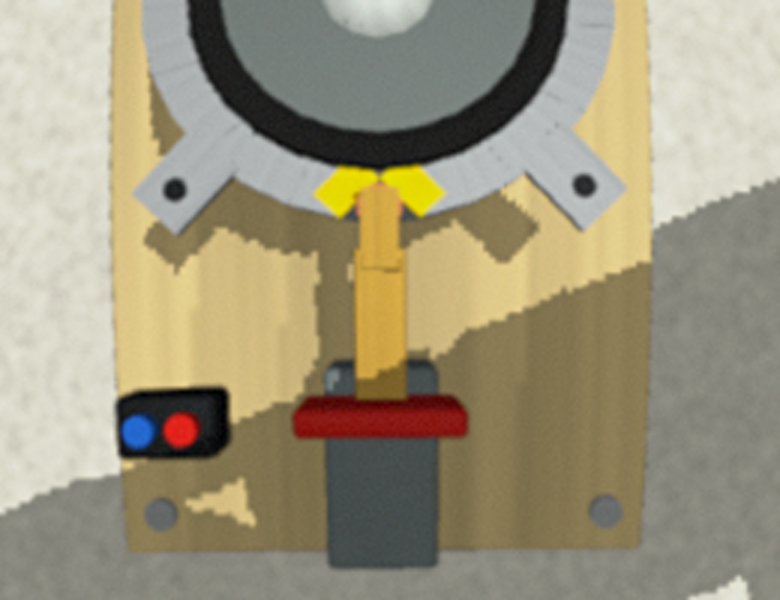

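The roller is seated between both V walls (crop (378,200)), and the arm is clear.

```bash
python3 -c "
from rig import r
print(r.sign_off())"
```

```text
the job is handed in; nothing more can be done
None
```

The job is handed in at about 24 s: I turned the loudspeaker by one ear until its notch faced the roller, pushed the roller home (about 46 mm of travel), pressed the plate at about 11–13 N for over half a second, and left the arm clear of everything.

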